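# Slide the marked blank out over the end of the cutting stand

### The arm

A 6-joint arm with a two-finger parallel gripper is mounted at the origin on the work surface. World frame = base frame: x ahead of the robot, y to its left, z up, the work surface at z = 0. Lengths are in m, angles in rad, forces in N, time in s.
With the tool pointing down it reaches from about 0.375 to 0.75 m from the base axis. Payload 9 kg.
Tool frame: the origin (TCP) lies at the centre of the arm's flange, where the gripper is bolted on; the fingertips stand 173 mm ahead of it and the grasp point (between the pads) lies 155 mm ahead of it (r.pinch_z is the distance from the TCP to the grasp point, in m); z points along the fingers, y is the line along which they close (so a half turn about z gives the same grasp; the last joint's range is limited). The gripper opens to 85 mm and grips with 20 to 120 N. Pads are 22 mm wide; open, the fingers measure 114 mm over their backs; the gripper's body (76 mm by 85 mm) begins 54 mm behind the grasp point. The pads swing forward as they close: fully open they stand 13 mm farther back than shut.
Start: joints at [1.109, 0.104, 0.097, 1.564, 0, 1.353], TCP at [0.145, 0.582, 0.405] pointing down, gripper open.
Joint ranges: [-2.99, 2.99], [-0.84, 1.86], [-1.1, 1.16], [-1.84, 2.11], [-1.51, 1.56], [-3.14, 3.14]. Speed limits (rad/s): [2.22, 2.22, 2.57, 3.14, 3.14, 3.14].

### API

Orientations are given as a unit quaternion [w, x, y, z].
In Python, from rig import status, optics, order, r gives the robot as it stands. The module is installed in compiled form; this text tells all that it offers.
- The arm moves only by the shell command python3 -m crank 'ROWS' [FORCE]. ROWS is JSON, a list of rows, each a list of 7 numbers: the shift along the tool's x, y, z in mm, then the turn, a rotation vector about the tool's x, y, z in rad, then the finger opening in mm, from 0 to 85.4. In form: [[tx, ty, tz, wx, wy, wz, jaw], ...]. A call has 1 to 20 rows; each row shifts and turns the commanded pose from where the row before left it, along the tool's axes as they then stand; what a row does not reach is not made up. A row lasts 1/10 s, in which the tool goes at most 50 mm and 8.59 degrees, less where a joint would pass 70% of its speed; a pose out of reach is approached as far as the arm can. A call is refused whole if a number of a shift passes 50 or a number of a turn 0.15, either way. A call with a gripper value outside its range is refused whole. The fingers move at their own pace and stop on an object; FORCE is the grip in N (left out, the last holds). Time passes only in rows, so rows that do not move let the fingers close. It gives the time, the measured TCP pose, the force, the opening and the grip force at its end, in the units of the state.
- status.read_state(): the state, without advancing time (a new reading comes with each control period).
- optics.snapshot(name): name is "scene" or "top" or "wrist"; returns a dict with "frame" (384x512x3 uint8, red, green, blue), "depth" (384x512 float32, m along the optical axis (not along the pixel's ray), 0 where there is no reading), "fx", "fy", "cx", "cy" (pixels), "camera_from_world" (4x4, takes a point from world to camera coordinates). Camera axes: x right, y down, z forward; pixel columns grow to the right and rows downward; lengths in m; the calibration is good to about 2 mm. A picture is of the moment at which its call begins.
- order.finish_job(): hands the job in; it is judged then, once.
The state is a dict: "t": time; "joints": joint angles; "qvel": joint speeds; "tau": joint torques, N m; "position": TCP position; "tool_rot": TCP orientation; "force": force on the tool from outside, world axes, zero at the start; "torque": the same for the moment, N m; "gripper_width": opening from 0.0 (shut) to 1.0 (fully open); "finger_force": force on a finger pad.
Only numpy, scipy, OpenCV 4.12 (cv2) and the standard library are available. Lean on these libraries where they do the work, as an engineer would, in place of code of your own. Each camera call takes 0.05 s, during which the arm holds its last target. There are 200 camera calls.

### The job

Get the marked white sheet ready for the jigsaw: push it until its long side lies snug and square against the metal fence of the brown cutting stand, with the black pencil line about a finger's width (15 mm) beyond the open end of the ledge on the robot's right, so that the hatched waste overhangs and the rest is well supported. Only push it with the fingers so that it stays flat on the ledge; never lift or tip it. Leave everything else lying where it is, and finish with the hand clear.

Things in the scene. Friction and masses are not known exactly. Their poses are not given: they have to be found in the camera images.
- stand: Fixed cutting stand: brown MDF ledge 210 mm deep (x) by 440 mm long (y), 18 mm thick, on two plywood uprights that are inset from the ends; the flat top of the ledge is 90 mm above the bench. Origin: at bench height under the centre of the ledge. x points across the ledge to the fence (away from the robot), y along the ledge to the robot's left, z up. Its heading differs from the world's by up to 0.2 rad. The right-hand end (y = -220 mm) is open.
- fence_face (a point): Point on the face of the aluminium fence that the sheet must lie against, at the height of the ledge top: stand frame (90, 0, 90) mm. The face is a straight upright strip 20 mm high, parallel to the stand's y, from y = -202 to +218 mm; its 30 mm wide foot lies behind it.
- ledge_end (a point): Middle of the upper edge of the ledge's open right-hand end: stand frame (0, -220, 90) mm.
- blank: Loose white foam-PVC sheet, 130 mm (its x) by 220 mm (its y) by 8 mm thick, about 0.15 kg, lying flat on the ledge, up to 0.1 rad askew and 13 to 30 mm short of the fence (at its middle). Origin: centre of its underside. Its +x long side goes against the fence; its -y end is the hatched waste end that is to overhang; the opposite +y end and the -x side are free to push on. It slides with ordinary dry friction (about 0.5 to 1.5 N).
- line (a point): Middle of the 3 mm wide black pencil line on top of the sheet, which crosses its whole width parallel to its x: blank frame (0, -45, 8) mm, that is 65 mm from the waste end. At the start it lies 75 to 165 mm short of the ledge's end.
- offcut: Bystander: loose cream foam offcut 60 x 36 x 30 mm lying on the ledge near its left-hand end, 50 mm or more from the sheet. Origin: centre of its underside.
- jigsaw: Bystander: green cordless jigsaw lying on its side on the bench to the right, about 270 x 240 x 66 mm. Origin: under its motor body.
- sanding_block: Bystander: dark red sanding block 65 x 110 x 30 mm on the bench between robot and stand, to the left. Origin: centre of its underside.
- try_square: Bystander: try square with wooden stock 110 mm long, 16 mm high and thin steel blade 150 mm, on the bench to the right of the stand. Origin: under the middle of the stock.
- scissors: Bystander: black-handled scissors 200 mm long, 10 mm high, on the bench to the left. Origin: at their pivot, on the bench.
- glue: Bystander: white glue bottle, 56 mm across and 160 mm tall, on the bench to the left of the stand. Origin: centre of its underside.
- foam_block: Bystander: stepped cream foam block 75 x 150 x 62 mm on the bench at far left. Origin: centre of its underside.

How it is judged:
At the end, for the whole second after the job is handed in: The sheet lies still and flat on the ledge, its long side along the fence (square within 0.04 rad, its middle no more than 5.5 mm short of the fence face), and the middle of the pencil line is 5 to 25 mm beyond the ledge's right-hand end (y of line in the frame of stand between -0.245 and -0.225 m and x of blank in the frame of stand above 0.0195 m and angle between the x axis of blank and the x axis of stand, either way round below 0.04 rad and z of blank in the frame of stand between 0.087 and 0.093 m and angle between blank's own z axis and vertical below 0.03 rad and linear speed of blank below 0.01 m/s); the robot touches nothing.
It fails at once if the sheet is lifted or carried off the ledge, or falls from it (z of blank in the frame of stand above 0.105 m or z of blank in the frame of stand below 0.075 m).
It fails at once if the sheet is tipped up (angle between blank's own z axis and vertical above 0.15 rad).
It fails at once if another thing is shifted by more than 20 mm (distance of any of offcut, jigsaw, sanding_block, try_square, scissors, glue, foam_block from where it was at the start of the episode above 0.02 m).
It also fails if it takes over 45 s, if anything falls off the work surface, if the arm or the gripper's body presses on something with over 40 N, if the wrist force passes 120 N, or if a joint passes its speed limit or range.

## Working session

There is one attempt and no reset: what is moved stays moved. The work goes in short steps, Python scripts to look and compute and a shell command to move; the robot and the scene stay as the last step left them, time stands still between calls to the robot, and variables do not carry over. Pictures are saved under pics/ and viewed, at most 10 in all, crops included, and the job is handed in when it is done.

```bash
mkdir -p pics; cat > h.py <<'E'
import numpy as np, cv2
from rig import status, optics
def snap(n,save=None):
    s=optics.snapshot(n)
    if save: cv2.imwrite('pics/'+save+'.png',s['frame'][:,:,::-1]); np.savez('pics/'+save,**s)
    return s
def cloud(s):
    d=s['depth']; v,u=np.mgrid[:d.shape[0],:d.shape[1]]
    P=np.stack([(u-s['cx'])/s['fx']*d,(v-s['cy'])/s['fy']*d,d],-1)
    T=np.linalg.inv(s['camera_from_world']); return P@T[:3,:3].T+T[:3,3]
def atz(s,u,v,z):
    T=np.linalg.inv(s['camera_from_world']); r=T[:3,:3]@np.array([(u-s['cx'])/s['fx'],(v-s['cy'])/s['fy'],1]); c=T[:3,3]
    return c+r*(z-c[2])/r[2]
E
python3 - <<'E'
from h import *
s=snap('top','top0'); snap('scene','scene0')
st=status.read_state(); print(st)
cv2.imwrite('pics/top0b.png',cv2.resize(s['frame'][:,:,::-1],(800,600),interpolation=cv2.INTER_CUBIC))
E
```

```text
{'t': 0.1, 'joints': array([ 1.10930306e+00,  1.04630035e-01,  9.65622965e-02,  1.56388679e+00,
       -1.81311127e-07,  1.35308436e+00]), 'qvel': array([ 0.00033826, -0.00206841,  0.00255953, -0.00103871,  0.00024774,
       -0.00083792]), 'tau': array([ 4.64300290e-03, -5.58209360e+01,  5.04719031e+01,  1.31533609e-02,
       -3.61744360e-04, -7.99949589e-06]), 'position': array([0.14478099, 0.58217735, 0.40401395]), 'tool_rot': array([-1.92820173e-04,  1.21589022e-01,  9.92580362e-01, -5.46056814e-04]), 'force': array([-0.00551915,  0.32955461,  0.17054566]), 'torque': array([ 0.00335996, -0.03319108,  0.05624029]), 'finger_force': 0.0, 'gripper_width': 1.0001680290007804}
```

View pics/top0b.png

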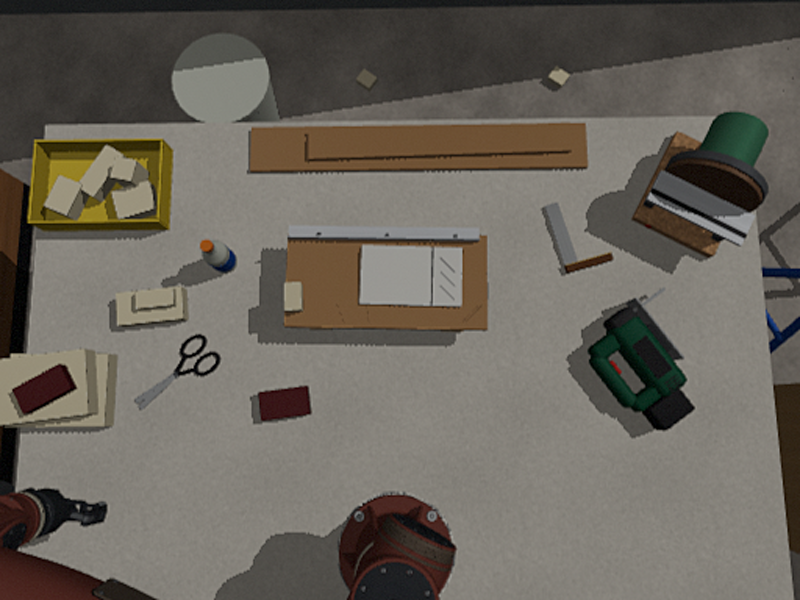

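View pics/scene0.png

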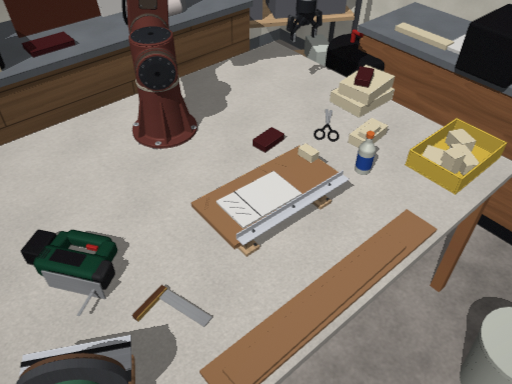

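The top view shows the stand in the middle: ledge corners at about (285,235), (488,235), (488,330) and (285,328). The sheet spans (360,245) to (463,307), with its line at about x=433. The offcut is at (293,297). I'll enlarge this area for accuracy.

```bash
python3 - <<'E'
from h import *
s=np.load('pics/top0.npz'); f=s['frame'][:,:,::-1][138:222,170:326]
cv2.imwrite('pics/crop.png',cv2.resize(f,None,fx=5,fy=5,interpolation=cv2.INTER_CUBIC))
C=cloud(s); print(C[180,200],C[175,250],C[149,230])
for u,v in [(250,175)]: print(atz(s,u,v,.098), atz(s,u+10,v,.098))
E
```

```text
[0.58437377 0.17474335 0.08491763] [0.59783581 0.00331616 0.0955352 ] [0.69028747 0.07144356 0.09321701]
[0.59731918 0.00328967 0.098     ] [ 0.59696705 -0.03060384  0.098     ]
```

View pics/crop.png

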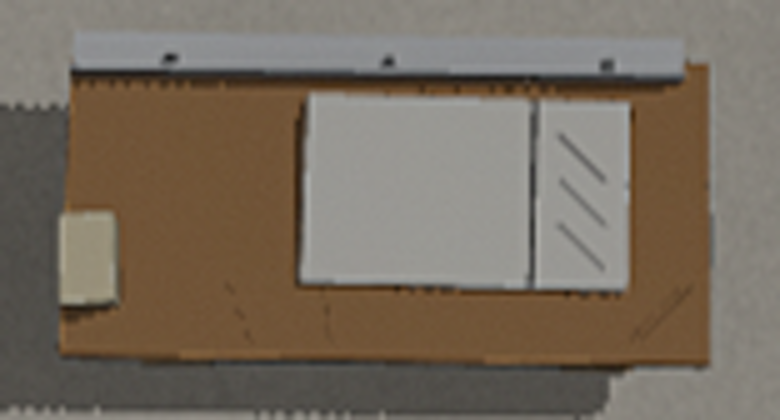

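The crop shows:
- **Ledge:** front edge from (60,355) to (709,366), right end at x≈710.
- **Fence:** face from (72,75) to (684,82).
- **Sheet:** corners (308,94), (631,102), (627,290) and (300,283), line middle (534,195).

```bash
python3 - <<'E'
from h import *
s=np.load('pics/top0.npz')
p=lambda x,y,z: atz(s,170+x/5-.4,138+y/5-.4,z)[:2]
FL,FR,RR=p(60,355,.09),p(709,366,.09),p(710,64,.09)
ya=FL-FR; ya/=np.linalg.norm(ya); print('ledge',FL,FR,RR,np.linalg.norm(FL-FR),np.linalg.norm(RR-FR))
f1,f2=p(72,71,.11),p(684,79,.11); fa=f1-f2; print('fence',f1,f2,np.linalg.norm(fa))
hd=np.arctan2(-fa[0],fa[1]); hl=np.arctan2(-ya[0],ya[1]); print('heading',hd,hl)
h=(hd+hl)/2; X=np.array([np.cos(h),np.sin(h)]);Y=np.array([-X[1],X[0]])
end=(FR+RR)/2
O=X*(((f1+f2)/2)@X-.09)+Y*(end@Y+.22)
print('O',O,'X',X,'O via front',FR@X+.105, O@X)
S=[p(*q,.098) for q in [(308,94),(631,102),(627,290),(300,283)]]
for n,q in zip(['rl','rr','fr','fl'],S): print(n,q,'stand',(q-O)@X,(q-O)@Y)
c=sum(S)/4; L=p(534,195,.098); print('c',c,(c-O)@X,(c-O)@Y,'line',(L-O)@X,(L-O)@Y)
a=S[0]-S[1]; print('sheet heading',np.arctan2(-a[0],a[1]))
q=p(88,258,.12); print('offcut',q,(q-O)@X,(q-O)@Y)
E
```

```text
ledge [0.48564135 0.23520257] [ 0.47426636 -0.20175641] [ 0.68300174 -0.20883849] 0.43710701313921513 0.20885549262486802
fence [0.67762741 0.22697458] [ 0.66734123 -0.18810529] 0.4152073003872625
heading -0.024776141037896757 -0.026026299703938913
O [0.58233447 0.01467953] X [ 0.99967741 -0.02539849] O via front 0.5842376707877452 0.5817737701379239
rl [0.66284897 0.0670513 ] stand 0.07915836541307776 0.054399828049889826
rr [ 0.65478762 -0.15318159] stand 0.07669319714235984 -0.1659667708846002
fr [ 0.52516834 -0.14728534] stand -0.05303402466319261 -0.16336455012450068
fl [0.53203968 0.07251189] stand -0.051747414033734514 0.05653629172031215
c [ 0.59371115 -0.04022594] 0.012767530964627535 -0.05459880030972475 line 0.011085398118546268 -0.10046307885568546
sheet heading -0.0365874230834937
offcut [0.54668206 0.2123224 ] -0.0406607347351855 0.196673592265849
```

```bash
python3 -m crank '[[0,0,0,0,0,0.15,85.4],[0,0,0,0,0,0.15,85.4],[0,0,0,0,0,0.15,85.4],[0,0,0,0,0,0.15,85.4],[0,0,0,0,0,0.15,85.4],[0,0,0,0,0,0.15,85.4],[0,0,0,0,0,0.15,85.4],[0,0,0,0,0,0.15,85.4],[0,0,0,0,0,0.15,85.4]]'
python3 -m crank '[[-28.5,29,0,0,0,0,85.4],[-28.5,29,0,0,0,0,85.4],[-28.5,29,0,0,0,0,85.4],[-28.5,29,0,0,0,0,85.4],[-28.5,29,0,0,0,0,85.4],[-28.5,29,0,0,0,0,85.4],[-28.5,29,0,0,0,0,85.4],[-28.5,29,0,0,0,0,85.4],[-28.5,29,0,0,0,0,85.4],[-28.5,29,0,0,0,0,85.4],[-28.5,29,0,0,0,0,85.4],[-28.5,29,0,0,0,0,85.4],[-28.5,29,0,0,0,0,85.4],[-28.5,29,0,0,0,0,85.4],[-28.5,29,0,0,0,0,85.4],[-28.5,29,0,0,0,0,85.4],[0,0,0,0,0,0,85.4],[0,0,0,0,0,0,85.4]]'
cat >> h.py <<'E'
from scipy.spatial.transform import Rotation as Rn
O=np.array([.58233,.01468]);X=np.array([.99968,-.0254]);Y=np.array([.0254,.99968])
def me():
    st=status.read_state(); q=st['tool_rot']; R=Rn.from_quat([q[1],q[2],q[3],q[0]]).as_matrix(); p=st['position']
    print('t',st['t'],'stand',((p[:2]-O)@X*1e3).round(1),((p[:2]-O)@Y*1e3).round(1),'z',(p[2]*1e3).round(1),'F',st['force'].round(1),'yaw_y-standX',round(np.arctan2(R[1,1],R[0,1])+.0254,3),'tilt',R[:2,2].round(3),'w',st['gripper_width'])
E
python3 -c "from h import *;me();snap('wrist','w1')"
```

```text
t: 1.0
position: [0.1448, 0.5822, 0.4042]
tool_rot: [0.0, 0.717, 0.697, -0.0]
force: [-0.3, 0.3, 0.4]
gripper_width: 0.998
finger_force: 0.0
t: 2.8
position: [0.5985, 0.115, 0.4039]
tool_rot: [-0.001, 0.716, 0.698, -0.0]
force: [-0.4, 1.0, 0.1]
gripper_width: 1.0
finger_force: 0.0
t 2.8 stand 13.6 100.7 z 403.9 F [-0.4  1.   0.1] yaw_y-standX 0.001 tilt [-0.002  0.   ] w 0.9995931328929036
```

View pics/w1.png

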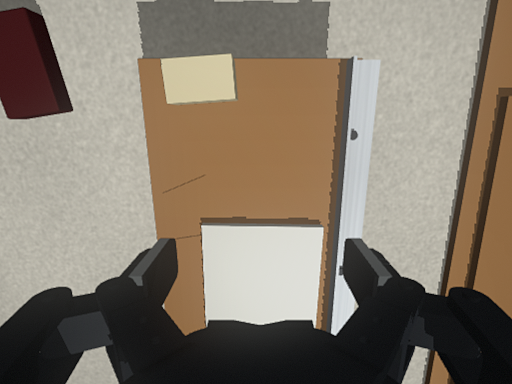

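The wrist view shows the sheet's +y end from (201,221) to (323,222), the fence at x≈345 and the offcut at (200,78). The jaws are well aligned, so I'll descend.

```bash
python3 -m crank '[[0,0,26,0,0,0,85.4],[0,0,26,0,0,0,85.4],[0,0,26,0,0,0,85.4],[0,0,26,0,0,0,85.4],[0,0,25,0,0,0,85.4],[0,0,0,0,0,0,85.4],[0,0,0,0,0,0,85.4],[0,0,2,0,0,0,85.4],[0,0,2,0,0,0,85.4],[0,0,0,0,0,0,85.4]]'
python3 -c "
from h import *
me();s=snap('wrist','w2'); C=cloud(s); print(C[270,150],C[275,160],C[262,160])
s=snap('scene','s2'); f=s['frame'][:,:,::-1][130:260,180:370]; cv2.imwrite('pics/s2c.png',cv2.resize(f,None,fx=4,fy=4,interpolation=cv2.INTER_CUBIC))"
```

```text
t: 3.85
position: [0.5984, 0.1158, 0.2724]
tool_rot: [0.0, 0.715, 0.699, 0.0]
force: [-0.6, 0.5, -0.7]
gripper_width: 1.003
finger_force: 0.0
t 3.85 stand 13.5 101.5 z 272.4 F [-0.6  0.5 -0.7] yaw_y-standX 0.002 tilt [0.001 0.   ] w 1.0026593152709495
[0.55586727 0.12816415 0.14436451] [0.55522634 0.11965096 0.13416809] [0.55559544 0.12537777 0.13324685]
```

View pics/s2c.png

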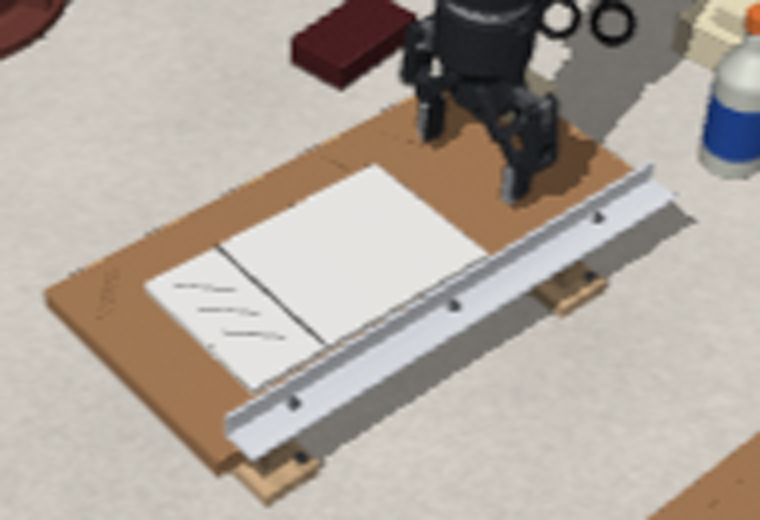

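The scene crop shows the fingertips at about (430,135) and (512,195), still above the ledge and behind the sheet's +y end, clear of the fence. I'll feel downward.

```bash
python3 -m crank '[[0,0,3,0,0,0,85.4],[0,0,3,0,0,0,85.4],[0,0,3,0,0,0,85.4],[0,0,2,0,0,0,85.4],[0,0,2,0,0,0,85.4],[0,0,2,0,0,0,85.4],[0,0,0,0,0,0,85.4],[0,0,0,0,0,0,85.4]]'
python3 -c "from h import *;me()"
```

```text
t: 4.75
position: [0.5982, 0.1157, 0.2567]
tool_rot: [-0.0, 0.715, 0.699, 0.0]
force: [-0.4, 0.4, -0.5]
gripper_width: 1.001
finger_force: 0.0
t 4.75 stand 13.3 101.4 z 256.7 F [-0.4  0.4 -0.5] yaw_y-standX 0.002 tilt [0. 0.] w 1.0009728385475996
```

```bash
python3 -m crank '[[0,0,1,0,0,0,85.4],[0,0,1,0,0,0,85.4],[0,0,1,0,0,0,85.4],[0,0,0,0,0,0,85.4],[0,0,0,0,0,0,85.4]]'
python3 -m crank '[[0,0,1,0,0,0,85.4],[0,0,0,0,0,0,85.4],[0,0,0,0,0,0,85.4]]'
python3 -m crank '[[0,0,1,0,0,0,85.4],[0,0,0,0,0,0,85.4],[0,0,0,0,0,0,85.4]]'
```

```text
t: 5.25
position: [0.5982, 0.1157, 0.2537]
tool_rot: [-0.0, 0.715, 0.699, 0.0]
force: [0.7, 0.8, 1.1]
gripper_width: 1.002
finger_force: 0.0
t: 5.55
position: [0.5982, 0.1158, 0.2527]
tool_rot: [-0.0, 0.715, 0.699, 0.0]
force: [-0.5, -0.0, -0.4]
gripper_width: 0.998
finger_force: 0.0
t: 5.85
position: [0.5982, 0.1157, 0.2517]
tool_rot: [-0.0, 0.715, 0.699, 0.0]
force: [-0.0, -0.4, 0.4]
gripper_width: 0.999
finger_force: 0.0
```

```bash
python3 -m crank '[[-10,0,0,0,0,0,85.4],[-10,0,0,0,0,0,85.4],[-6,0,0,0,0,0,85.4],[-6,0,0,0,0,0,85.4],[-6,0,0,0,0,0,85.4],[-6,0,0,0,0,0,85.4],[-6,0,0,0,0,0,85.4],[-8,0,0,0,0,0,85.4],[-8,0,0,0,0,0,85.4],[-8,0,0,0,0,0,85.4],[-8,0,0,0,0,0,85.4],[-8,0,0,0,0,0,85.4],[-8,0,0,0,0,0,85.4],[-8,0,0,0,0,0,85.4],[-8,0,0,0,0,0,85.4],[-8,0,0,0,0,0,85.4],[-8,0,0,0,0,0,85.4],[-4,0,0,0,0,0,85.4],[0,0,0,0,0,0,85.4]]'
python3 -c "
from h import *
me();s=snap('top','t3'); f=s['frame'][:,:,::-1][138:222,170:326]; cv2.imwrite('pics/t3c.png',cv2.resize(f,None,fx=5,fy=5,interpolation=cv2.INTER_CUBIC))"
```

```text
t: 7.75
position: [0.5951, -0.0189, 0.2517]
tool_rot: [0.0, 0.715, 0.699, -0.0]
force: [-0.6, 0.8, -0.2]
gripper_width: 0.999
finger_force: 0.0
t 7.75 stand 13.7 -33.3 z 251.7 F [-0.6  0.8 -0.2] yaw_y-standX 0.002 tilt [-0. -0.] w 0.998965523295174
```

View pics/t3c.png

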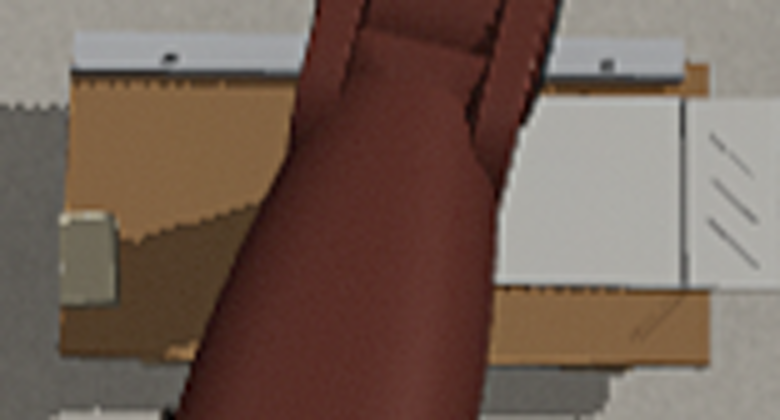

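The sheet slid straight: its line is now at (684,193), which is stand y≈-0.202, and its rear edge is still parallel to the fence. It needs about 33 mm more.

```bash
python3 -m crank '[[-4,0,0,0,0,0,85.4],[-6,0,0,0,0,0,85.4],[-6,0,0,0,0,0,85.4],[-6,0,0,0,0,0,85.4],[-6,0,0,0,0,0,85.4],[-4,0,0,0,0,0,85.4],[-1,0,0,0,0,0,85.4],[0,0,0,0,0,0,85.4],[0,0,0,0,0,0,85.4]]'
python3 -c "from h import *; me()"
```

```text
t: 8.7
position: [0.5944, -0.0512, 0.2517]
tool_rot: [0.0, 0.715, 0.699, -0.0]
force: [0.1, 0.7, -0.4]
gripper_width: 1.003
finger_force: 0.0
t 8.7 stand 13.7 -65.5 z 251.7 F [ 0.1  0.7 -0.4] yaw_y-standX 0.002 tilt [ 0. -0.] w 1.0025461175213932
```

```bash
python3 -m crank '[[10,0,0,0,0,0,85.4],[10,0,0,0,0,0,85.4],[0,0,-30,0,0,0,85.4],[0,0,-30,0,0,0,85.4],[-28.5,-21.8,0,0,0,0,85.4],[-28.5,-21.8,0,0,0,0,85.4],[-28.5,-21.8,0,0,0,0,85.4],[-28.5,-21.8,0,0,0,0,85.4],[-28.5,-21.8,0,0,0,0,85.4]]'
python3 -m crank '[[0,0,0,0,0,-0.143,85.4],[0,0,0,0,0,-0.143,85.4],[0,0,0,0,0,-0.143,85.4],[0,0,0,0,0,-0.143,85.4],[0,0,0,0,0,-0.143,85.4],[0,0,0,0,0,-0.143,85.4],[0,0,0,0,0,-0.143,85.4],[0,0,0,0,0,-0.143,85.4],[0,0,0,0,0,-0.143,85.4],[0,0,0,0,0,-0.143,85.4],[0,0,0,0,0,-0.143,85.4],[0,0,0,0,0,0,85.4]]'
python3 -c "
from h import *
me();s=snap('top','t4'); f=s['frame'][:,:,::-1][138:222,170:326]; cv2.imwrite('pics/t4c.png',cv2.resize(f,None,fx=5,fy=5,interpolation=cv2.INTER_CUBIC))"
```

```text
t: 9.6
position: [0.4819, -0.1711, 0.3118]
tool_rot: [0.0, 0.715, 0.699, 0.0]
force: [-0.0, -0.9, 0.4]
gripper_width: 1.001
finger_force: 0.0
t: 10.8
position: [0.4828, -0.1704, 0.3117]
tool_rot: [0.0, 0.009, 1.0, 0.0]
force: [-0.5, 0.1, 0.5]
gripper_width: 1.0
finger_force: 0.0
t 10.8 stand -94.8 -187.5 z 311.7 F [-0.5  0.1  0.5] yaw_y-standX 1.578 tilt [0. 0.] w 1.0003135446718106
```

View pics/t4c.png

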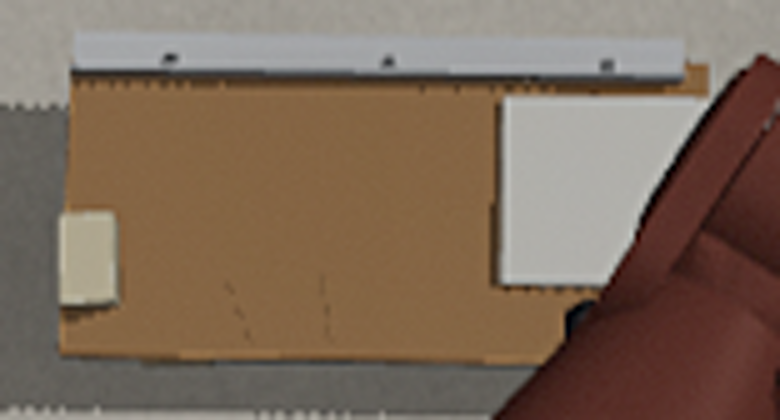

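The sheet's +y end is at x≈501 and its rear edge is parallel to the fence, with the hand in front of the -x side. I'll descend and push toward the fence.

```bash
python3 -m crank '[[0,0,20,0,0,0.007,85.4],[0,0,20,0,0,0,85.4],[0,0,14,0,0,0,85.4],[0,0,6,0,0,0,85.4],[0,0,0,0,0,0,85.4],[-8,0,0,0,0,0,85.4],[-8,0,0,0,0,0,85.4],[-6,0,0,0,0,0,85.4],[-4,0,0,0,0,0,85.4],[-4,0,0,0,0,0,85.4],[-4,0,0,0,0,0,85.4],[-4,0,0,0,0,0,85.4],[-2,0,0,0,0,0,85.4],[-1,0,0,0,0,0,85.4],[0,0,0,0,0,0,85.4]]'
python3 -c "from h import *; me()"
python3 -m crank '[[-1,0,0,0,0,0,85.4],[0,0,0,0,0,0,85.4]]'
python3 -m crank '[[-1,0,0,0,0,0,85.4],[0,0,0,0,0,0,85.4]]'
```

```text
t: 12.35
position: [0.5236, -0.1723, 0.2517]
tool_rot: [0.0, 0.014, 1.0, 0.0]
force: [-0.2, -0.3, 0.6]
gripper_width: 1.0
finger_force: 0.0
t 12.35 stand -53.9 -188.4 z 251.7 F [-0.2 -0.3  0.6] yaw_y-standX 1.568 tilt [0. 0.] w 0.9995314000811288
t: 12.55
position: [0.5246, -0.1723, 0.2517]
tool_rot: [0.0, 0.014, 1.0, 0.0]
force: [-0.1, 0.1, 0.3]
gripper_width: 1.004
finger_force: 0.2
t: 12.75
position: [0.5256, -0.1724, 0.2517]
tool_rot: [0.0, 0.014, 1.0, 0.0]
force: [-0.1, 0.9, 0.7]
gripper_width: 0.999
finger_force: 0.2
```

```bash
for i in 1; do python3 -m crank '[[-1,0,0,0,0,0,85.4],[0,0,0,0,0,0,85.4]]'; python3 -m crank '[[-1,0,0,0,0,0,85.4],[0,0,0,0,0,0,85.4]]';  python3 -m crank '[[-1,0,0,0,0,0,85.4],[0,0,0,0,0,0,85.4]]'; done | grep -E "pos|force"
```

```text
position: [0.5267, -0.1724, 0.2517]
force: [0.3, -0.0, 0.1]
finger_force: 0.2
position: [0.5277, -0.1724, 0.2517]
force: [-0.2, -0.3, -0.6]
finger_force: 0.1
position: [0.5287, -0.1725, 0.2517]
force: [-1.0, -0.2, -0.6]
finger_force: 0.2
```

```bash
(python3 -m crank '[[-1,0,0,0,0,0,85.4],[0,0,0,0,0,0,85.4]]'; python3 -m crank '[[-1,0,0,0,0,0,85.4],[0,0,0,0,0,0,85.4]]') | grep -E "pos|force"
python3 -c "
from h import *
me();s=snap('scene','s5'); f=s['frame'][:,:,::-1][150:260,180:350]; cv2.imwrite('pics/s5c.png',cv2.resize(f,None,fx=4.6,fy=4.6,interpolation=cv2.INTER_CUBIC))"
```

```text
position: [0.5297, -0.1725, 0.2517]
force: [-1.1, -0.6, 0.1]
finger_force: 0.2
position: [0.5304, -0.1725, 0.2516]
force: [-3.8, -1.1, 0.4]
finger_force: 1.7
t 13.75 stand -47.1 -188.5 z 251.6 F [-3.8 -1.1  0.4] yaw_y-standX 1.568 tilt [-0.001 -0.   ] w 1.000852856931665
```

View pics/s5c.png

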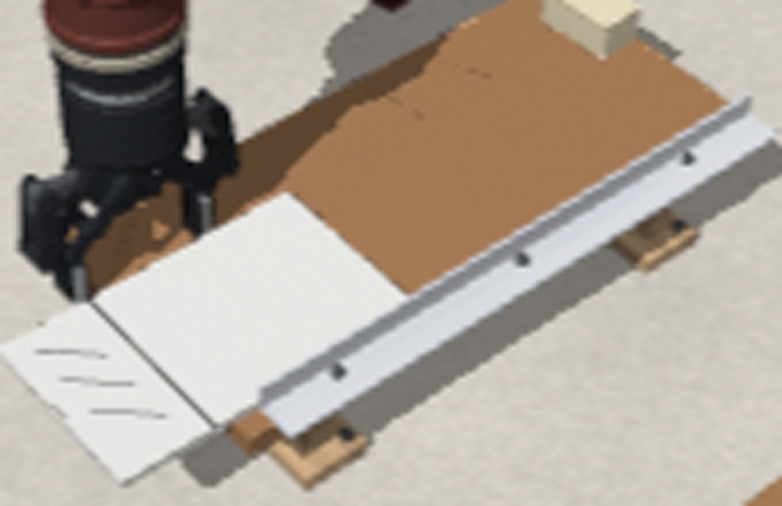

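The sheet's rear edge now meets the fence from (410,292) to (265,390), the line lies just beyond the ledge end, and the force is rising (3.8 N). I'll press 1 mm more to square it, then retreat.

```bash
python3 -m crank '[[-1,0,0,0,0,0,85.4],[0,0,0,0,0,0,85.4],[0,0,0,0,0,0,85.4]]' | grep force
python3 -m crank '[[3,0,0,0,0,0,85.4],[10,0,0,0,0,0,85.4],[20,0,0,0,0,0,85.4],[0,0,-30,0,0,0,85.4],[0,0,-40,0,0,0,85.4],[0,0,-40,0,0,0,85.4],[0,40,0,0,0,0,85.4],[0,45,0,0,0,0,85.4],[0,45,0,0,0,0,85.4],[0,45,0,0,0,0,85.4],[0,45,0,0,0,0,85.4],[0,45,0,0,0,0,85.4],[0,45,0,0,0,0,85.4],[0,45,0,0,0,0,85.4],[0,0,0,0,0,0,85.4]]'
python3 -c "
from h import *
me();s=snap('top','t6'); f=s['frame'][:,:,::-1][138:222,190:346]; cv2.imwrite('pics/t6c.png',cv2.resize(f,None,fx=5,fy=5,interpolation=cv2.INTER_CUBIC))"
```

```text
force: [-8.9, -2.0, 4.3]
finger_force: 4.5
t: 15.6
position: [0.5074, 0.1874, 0.3617]
tool_rot: [0.0, 0.011, 1.0, 0.001]
force: [0.7, -0.5, 0.1]
gripper_width: 0.998
finger_force: 0.0
t 15.6 stand -79.3 170.8 z 361.7 F [ 0.7 -0.5  0.1] yaw_y-standX 1.574 tilt [0.    0.002] w 0.9978595840985629
```

View pics/t6c.png

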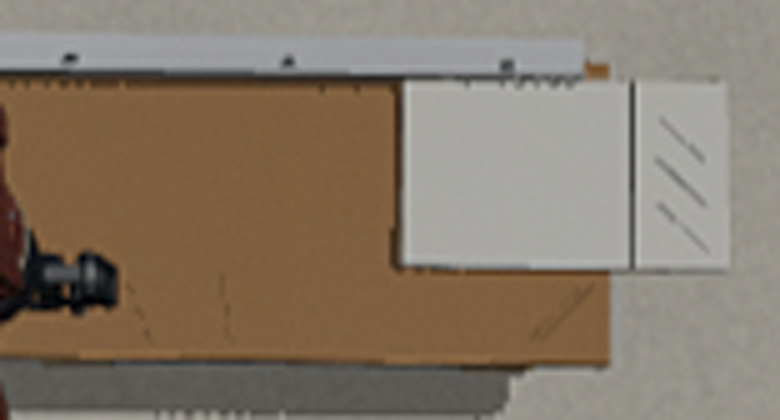

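The sheet lies flush along the fence. Its line at x≈632 is about 15 mm beyond the ledge end at x≈609, and the hand is clear.

```bash
python3 -c "
from rig import order
print(order.finish_job())"
```

```text
the job is handed in; nothing more can be done
None
```

The job is handed in: the last picture shows the sheet flush and square against the fence, its pencil line about 15 mm beyond the ledge's open end, and the hand clear; the hand-in gave no verdict.

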